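Set up a batch on the scan table

TASK

First lay the black calibration tile in its aluminium nest and press it down until it sits level and flush with the rim. Then stand every grey casting upright on the blue scan table, wholly on it, and stand every red casting upright in the yellow tray, in any order. Last of all, turn the controller's dial to the mark whose number of dots equals the number of grey castings; leave everything else on the bench where it is.

Things in the scene. Friction and masses are not known exactly. Their poses are not given: they have to be found in the camera images.
- grey_a: bare grey metal casting: round flange 68 mm across and 12 mm thick at the bottom, with a plain round neck 44 mm across on top of it, 65 mm tall over all, about 0.25 kg, standing upright at the start on the bench; origin at the centre of its underside, z up along its axis. Always there.
- grey_b: bare grey metal casting: round flange 68 mm across and 12 mm thick at the bottom, with a plain round neck 44 mm across on top of it, 65 mm tall over all, about 0.25 kg, standing upright at the start on the bench; origin at the centre of its underside, z up along its axis. It may be absent (None).
- grey_c: bare grey metal casting: round flange 68 mm across and 12 mm thick at the bottom, with a plain round neck 44 mm across on top of it, 65 mm tall over all, about 0.25 kg, standing upright at the start on the bench; origin at the centre of its underside, z up along its axis. It may be absent (None).
- red_a: red-painted casting: round flange 68 mm across and 12 mm thick at the bottom, with a plain round neck 44 mm across on top of it, 65 mm tall over all, about 0.25 kg, standing upright at the start on the bench; origin at the centre of its underside, z up along its axis. It may be absent (None).
- red_b: red-painted casting: round flange 68 mm across and 12 mm thick at the bottom, with a plain round neck 44 mm across on top of it, 65 mm tall over all, about 0.25 kg, standing upright at the start on the bench; origin at the centre of its underside, z up along its axis. It may be absent (None).
- tile: black calibration tile with white dots, a flat slab 120 mm (its x) by 56 mm (its y) by 14 mm thick, 0.16 kg, lying on the bench at the start, dots up; origin at the centre of its underside, z up.
- nest: fixed aluminium frame for the tile, 150 mm (its x) by 90 mm (its y), rim 30 mm high; origin at the centre of its underside on the bench. Pocket 126 by 62 mm, long side along the nest's x, the tile fits either way round. Full walls at the x ends, 26 mm corner pieces at the y sides: the middle 74 mm of each long side is open for fingers.
- nest_top (a point): centre of the nest's pocket at the height of its rim, 30 mm above the bench.
- bed (a joint): how far the nest's black bed (pocket floor) is pressed down, 0 to 0.008 m. At 0, as at the start, it lies 24 mm above the bench, so a tile just laid in stands 8 mm proud of the rim. It sinks under about 5 N to a hard stop at 0.008, where the tile is flush, and stays down.
- scan_table: fixed round blue scan table, 240 mm across and 30 mm high, origin at the centre of its underside on the bench; it does not turn.
- scan_top (a point): centre of the blue scan table's top face, 30 mm above the bench.
- tray: fixed yellow open tray, 170 mm (its x) by 110 mm (its y) outside, walls 30 mm high and 4 mm thick, floor 4 mm above the bench; origin at the centre of its underside. Two castings fit one behind the other along its x.
- controller: fixed grey scan controller box 130 mm (x) by 125 mm (y), 30 mm high, origin at the centre of its underside, with the dial in the middle of its top. White marks round the dial have 1, 2, 3, 4 and 5 dots; seen from above they lie 0.7, 1.4, 2.1, 2.8 and 3.5 rad clockwise from the controller's -x direction.
- dial (a joint): angle of the orange dial, 0 to 3.9 rad, clockwise from above positive; the mark with k dots is at 0.7 k. At 0 the white pointer line on one end of the dial's bar points along the controller's -x. It has light friction (0.04 N m) and stays where it is left; at the start it stands near the 4 or 5 dot mark.
- dial_grip (a point): on the dial's axis at the height to grip, 67 mm above the bench; the bar grip is 53 mm long, 14 mm thick, its top 7 mm above this point, its lower end 25 mm below; the point's x axis runs along the bar (the pointer end is -x) and turns with the dial.
- mouse: loose bystander, to be left alone: black rounded computer mouse 58 mm (x) by 100 mm (y), 26 mm high, origin under it.
- tape: loose bystander, to be left alone: yellow roll of tape 70 mm across, 22 mm high, origin under it.
- spanner: loose bystander, to be left alone: steel spanner 180 mm long along its x, 8 mm high, origin under its middle.
- torch: loose bystander, to be left alone: black torch 135 mm long along its x, 32 mm high, origin under its middle.

How it is judged:
On the way, in this order (a step that is already met when the one before it is completed fails the run):
1. the tile lies in the nest, pressed down flush with the rim and let go of (z of tile in the frame of nest between 0.013 and 0.0185 m and horizontal distance between tile and nest_top below 0.008 m and angle between the x axis of tile and the x axis of nest, either way round below 0.1 rad and angle between tile's own z axis and vertical below 0.05 rad and contact force between the fingers and tile below 0.3 N), for 0.2 s.
2. every grey casting stands on the blue scan table and every red one in the tray, all let go of (z of grey_a in the frame of scan_top between -0.005 and 0.006 m and angle between each of grey_a, grey_b, grey_c, red_a, red_b's own z axis and vertical below 0.12 rad and contact force between the fingers and grey_a below 0.3 N and horizontal distance between each of grey_a, grey_b, grey_c and scan_top below 0.1 m and z of grey_b in the frame of scan_top between -0.005 and 0.006 m and contact force between the fingers and grey_b below 0.3 N and z of grey_c in the frame of scan_top between -0.005 and 0.006 m and contact force between the fingers and grey_c below 0.3 N and z of red_a in the frame of tray between -0.001 and 0.011 m and contact force between the fingers and red_a below 0.3 N and x of red_a in the frame of tray between -0.055 and 0.055 m and y of red_a in the frame of tray between -0.03 and 0.03 m and z of red_b in the frame of tray between -0.001 and 0.011 m and contact force between the fingers and red_b below 0.3 N and x of red_b in the frame of tray between -0.055 and 0.055 m and y of red_b in the frame of tray between -0.03 and 0.03 m), for 0.2 s.
3. the dial is set to the number of grey castings ((value of joint dial between 0.56 and 0.84 rad or height (world z) of any of grey_b, grey_c above -5 m) and (value of joint dial between 1.96 and 2.24 rad or (height (world z) of grey_b below -5 m and height (world z) of scan_top above -5 m) or (height (world z) of grey_c below -5 m and height (world z) of scan_top above -5 m)) and (value of joint dial between 1.26 and 1.54 rad or (height (world z) of grey_b below -5 m and height (world z) of scan_top above -5 m) or height (world z) of grey_c above -5 m) and (value of joint dial between 1.26 and 1.54 rad or (height (world z) of grey_c below -5 m and height (world z) of scan_top above -5 m) or height (world z) of grey_b above -5 m) and velocity of joint dial between -0.05 and 0.05 rad/s), for 0.2 s.
At the end, for the whole second after the job is handed in: Tile in the nest, flush within 2.5 mm, centred within 8 mm, level within 0.05 rad; each grey casting upright within 0.12 rad, its centre within 100 mm of the scan table's; each red one upright on the tray floor; dial at rest within 0.14 rad of the mark for the number of greys (all of step 2 and all of step 3 and z of tile in the frame of nest between 0.013 and 0.0185 m and horizontal distance between tile and nest_top below 0.008 m and angle between the x axis of tile and the x axis of nest, either way round below 0.1 rad and angle between tile's own z axis and vertical below 0.05 rad); the robot touches nothing.
It fails at once if a bystander is shifted by more than 50 mm (distance of any of mouse, tape, spanner, torch from where it was at the start of the episode above 0.05 m).
Of grey_b, grey_c, red_a, red_b only 2 to 4 are there at a start; the rules pass over those that are not, and their reading is None.
At some moment in a run one of grey_a, grey_b, grey_c, red_a, red_b may be knocked a few centimetres aside while the robot is not near it.
It also fails if it takes over 210 s, if anything falls off the work surface, if the arm or the gripper's body presses on something with over 40 N, if the wrist force passes 120 N, or if a joint passes its speed limit or range.

ROBOT

A 7-joint arm with a two-finger parallel gripper is mounted at the origin on the work surface. World frame = base frame: x ahead of the robot, y to its left, z up, the work surface at z = 0. Lengths are in m, angles in rad, forces in N, time in s.
With the tool pointing down it reaches from about 0.4 to 0.85 m from the base axis. Payload 10.4 kg.
Tool frame: the origin (TCP) lies at the very end of the fingers, on their centre line; the grasp point (between the pads) lies 19 mm behind it; z points along the fingers, y is the line along which they close (so a half turn about z gives the same grasp; the last joint's range is limited). The gripper opens to 87 mm and grips with 3 to 60 N. Pads are 19 mm wide; open, the fingers measure 117 mm over their backs; the gripper's body (75 mm by 190 mm) begins 51 mm behind the grasp point.
Start: joints at [1.255, 0.332, -0.065, 1.46, 0.022, 1.35, -0.088], TCP at [0.18, -0.598, 0.223] pointing down, gripper open.
Joint ranges: [-2.6, 2.6], [-0.5, 2.12], [-1.47, 1.34], [0.16, 2.42], [-1.27, 4.41], [0.06, 2.06], [-2.6, 2.6]. Speed limits (rad/s): [2.22, 2.22, 2.79, 2.79, 3.14, 3.14, 3.14].

INTERFACE

Orientations are given as a unit quaternion [x, y, z, w].
In Python, from bench import * gives the robot as it stands.
- The arm moves only by the tool carry_out, never from a script. Its argument "deltas" is a list of rows, each an object with "hand": the finger opening in mm, from 0 to 87; "dp": the shift along the tool's x, y, z each as a share of 250 mm, from -1 to 1, a list of three; "spin": the turn about the tool's z as a share of pi rad, from -1 to 1. In form: [{"hand": hand, "dp": [dx, dy, dz], "spin": spin}, ...]. A call has 1 to 20 rows; each row is the pose to reach, as a shift and turn from the pose commanded when the call began, along the tool's axes at that moment, turning the shorter way round; what a row does not reach only later rows make up. A row lasts 1/10 s, in which the tool goes at most 50 mm and 8.59 degrees, less where a joint would pass 70% of its speed; a pose out of reach is approached as far as the arm can. A call with a number of a shift or a turn outside -1 to 1 is refused whole. A call with a gripper value outside its range is refused whole. The fingers move at their own pace and stop on an object; "force" is the grip in N (left out, the last holds). Time passes only in rows, so rows that repeat a pose let the fingers close. It gives the time, the measured TCP pose, the force, the opening and the grip force at its end, in the units of the state.
- read_state(): the state, without advancing time (a new reading comes with each control period).
- camera(name): name is "scene" or "top"; returns the picture (480x640x3 uint8, red, green, blue); there is no depth.
- get_calibration(name): a dict with "fx", "fy", "cx", "cy" (pixels), "k1" (the pictures are not rectified: a ray, as slopes to the right and down, at radius r is drawn at 1 + k1 r^2 times it, then the intrinsics apply), "R" (3x3) and "t" (3): a world point X has camera coordinates R X + t. Camera axes: x right, y down, z forward; pixel columns grow to the right and rows downward; lengths in m; the calibration is good to about 2 mm. A picture is of the moment at which its call begins. get_calibration takes no time and is no camera call.
- close_job(): hands the job in; it is judged then, once.
The state is a dict: "time": time; "joint_positions": joint angles; "joint_vel": joint speeds; "joint_torque": joint torques, N m; "ee_pos": TCP position; "eef_rot": TCP orientation; "ft_force": force on the tool from outside, world axes, zero at the start; "torque": the same for the moment, N m; "width": finger opening in m; "grip_force": force on a finger pad.
Only numpy, scipy, OpenCV 4.12 (cv2) and the standard library are available. Lean on these libraries where they do the work, as an engineer would, in place of code of your own. Each camera call takes 0.05 s, during which the arm holds its last target. There are 200 camera calls.

## Working session

There is one attempt and no reset: what is moved stays moved. The work goes in short steps, Python scripts to look and compute and a tool call to move; the robot and the scene stay as the last step left them, time stands still between calls to the robot, and variables do not carry over. Pictures are saved under pics/ and viewed, at most 14 in all, crops included, and the job is handed in when it is done.

Besides the shell and the picture viewer there is one more tool, called after ">>>" in YAML: its name, and indented under it one key for each argument. carry_out: Moves the arm, as the interface text tells. Its arguments: {"type":"object","properties":{"deltas":{"type":"array","items":{"type":"object","properties":{"hand":{"type":"number"},"dp":{"type":"array","items":{"type":"number","minimum":-1,"maximum":1}},"spin":{"type":"number","minimum":-1,"maximum":1}}}},"force":{"type":"number"}},"required":["deltas"]}

```bash
mkdir -p pics; python3 - <<'E'
from bench import *
import cv2
for n in("scene","top"):
    cv2.imwrite(f"pics/{n}0.png",camera(n)[:,:,::-1]); c=get_calibration(n); print(n,c)
s=read_state(); print(s)
E
```

```text
scene {'fx': 504.8220118943064, 'fy': 504.8220118943064, 'cx': 320.39023917236614, 'cy': 234.58415246233622, 'k1': -0.04934054523228643, 'R': array([[ 0.10854046,  0.99396957, -0.01560301],
       [ 0.58148327, -0.07621219, -0.80998081],
       [-0.80628542,  0.07884279, -0.58624879]]), 't': array([-0.05539243, -0.24479376,  1.59303061])}
top {'fx': 517.8620207361326, 'fy': 517.8620207361326, 'cx': 325.9740473637681, 'cy': 239.28452378193217, 'k1': -0.0864994889839209, 'R': array([[ 0.02283918, -0.9994866 ,  0.0224703 ],
       [-0.99012305, -0.02572368, -0.13782106],
       [ 0.13832832, -0.01910064, -0.99020222]]), 't': array([-0.03043501,  0.52328926,  1.3043584 ])}
{'time': 0.1, 'joint_positions': array([ 1.25538918,  0.33282558, -0.0646902 ,  1.46085369,  0.021613  ,
        1.34991972, -0.08850547]), 'joint_vel': array([ 9.90619133e-05, -1.70921451e-03, -3.08333162e-04, -2.19080747e-03,
       -8.71119063e-04,  1.36889121e-04,  1.27211267e-03]), 'joint_torque': array([ 6.95040562e-04, -6.24547434e+01,  2.41072843e-02, -3.90720499e+01,
       -6.14664867e-02,  3.65584984e-02,  2.35374063e-05]), 'ee_pos': array([ 0.18028491, -0.59806471,  0.22182467]), 'eef_rot': array([ 9.89301384e-01,  1.45884690e-01, -1.32775367e-04, -6.41670679e-04]), 'ft_force': array([ 0.2484366 , -0.18369497,  0.20242861]), 'torque': array([ 0.00682409,  0.02874706, -0.01105672]), 'grip_force': 0.0, 'width': 0.08722204003044583}
```

View pics/top0.png

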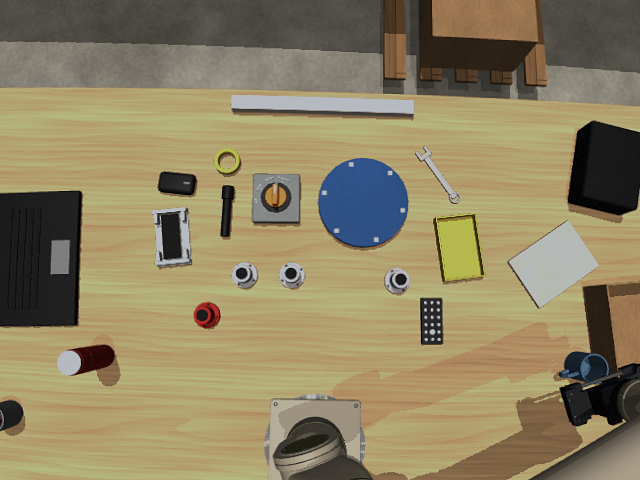

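View pics/scene0.png

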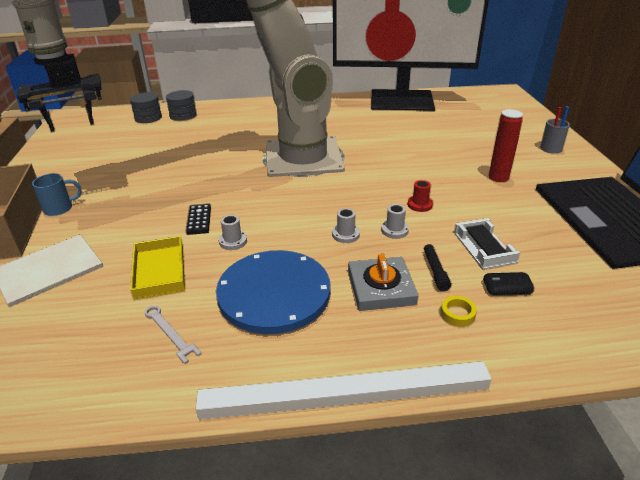

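```bash
cat > h.py <<'E'
from bench import *
import cv2, numpy as np
def cal(n):
    c=get_calibration(n); K=np.array([[c['fx'],0,c['cx']],[0,c['fy'],c['cy']],[0,0,1.]])
    return K,np.array([c['k1'],0,0,0,0.]),np.array(c['R']),np.array(c['t'])
def w2p(n,X):
    K,d,R,t=cal(n); return cv2.projectPoints(np.float64(X).reshape(-1,3),cv2.Rodrigues(R)[0],t,K,d)[0][:,0]
def p2w(n,uv,z):
    K,d,R,t=cal(n); q=cv2.undistortPoints(np.float64(uv).reshape(-1,1,2),K,d,criteria=(3,50,1e-10))[:,0]
    D=np.c_[q,np.ones(len(q))]@R; C=-R.T@t
    return C+D*((z-C[2])/D[:,2])[:,None]
def ortho(n,img,x0,x1,y0,y1,z,s):  # rows: x from x1 down, cols: y from y1 down; s = m/px
    xs=np.arange(x1,x0,-s); ys=np.arange(y1,y0,-s); X,Y=np.meshgrid(xs,ys,indexing='ij')
    m=w2p(n,np.stack([X,Y,0*X+z],-1)).reshape(*X.shape,2).astype(np.float32)
    return cv2.remap(img,m[...,0],m[...,1],cv2.INTER_CUBIC)
def seg(img,lo,hi,win=None):
    m=cv2.inRange(cv2.cvtColor(img,cv2.COLOR_RGB2HSV),lo,hi)
    if win: k=np.zeros_like(m); a,b,c,d=win; k[b:d,a:c]=m[b:d,a:c]; m=k
    return m
E
python3 - <<'E'
from h import *
im=camera("top")
print(p2w("top",[[245,275],[291,275],[397,280],[207,315]],.065),p2w("top",[[363,203],[172,237],[276,197],[459,248],[432,321]],.03))
for k,(y0,y1) in enumerate([(0.06,0.46),(-0.36,0.04)]):
    o=ortho("top",im,.31,.71,y0,y1,.03,.4/600)
    for i in range(0,600,75):cv2.line(o,(i,0),(i,6),(255,0,255),1);cv2.line(o,(0,i),(6,i),(255,0,255),1)
    cv2.imwrite(f"pics/o{k}.png",o[:,:,::-1])
E
```

```text
Traceback (most recent call last):
  File "h.py", line 9, in p2w
    K,d,R,t=cal(n); q=cv2.undistortPoints(np.float64(uv).reshape(-1,1,2),K,d,criteria=(3,50,1e-10))[:,0]
                      ~~~~~~~~~~~~~~~~~~~^^^^^^^^^^^^^^^^^^^^^^^^^^^^^^^^^^^^^^^^^^^^^^^^^^^^^^^^^^
cv2.error: OpenCV(4.12.0) :-1: error: (-5:Bad argument) in function 'undistortPoints'
> Overload resolution failed:
>  - undistortPoints() got an unexpected keyword argument 'criteria'
>  - undistortPoints() got an unexpected keyword argument 'criteria'
```

```bash
sed -i 's/,criteria=(3,50,1e-10)//' h.py
python3 - <<'E'
from h import *
im=camera("top")
print(p2w("top",[[245,275],[291,275],[397,280],[207,315]],.065),p2w("top",[[363,203],[172,237],[276,197],[459,248],[432,321]],.03))
for k,(y0,y1) in enumerate([(0.06,0.46),(-0.36,0.04)]):
    o=ortho("top",im,.31,.71,y0,y1,.03,.4/600)
    for i in range(0,600,75):cv2.line(o,(i,0),(i,6),(255,0,255),1);cv2.line(o,(0,i),(6,i),(255,0,255),1)
    cv2.imwrite(f"pics/o{k}.png",o[:,:,::-1])
E
```

```text
[[ 0.42424058  0.18384015  0.065     ]
 [ 0.42721084  0.06853497  0.065     ]
 [ 0.4210027  -0.19842479  0.065     ]
 [ 0.32218513  0.27435995  0.065     ]] [[ 0.62381605 -0.11311508  0.03      ]
 [ 0.52038005  0.38365046  0.03      ]
 [ 0.63363155  0.11620142  0.03      ]
 [ 0.51076571 -0.36769033  0.03      ]
 [ 0.31968066 -0.29538482  0.03      ]]
```

View pics/o0.png

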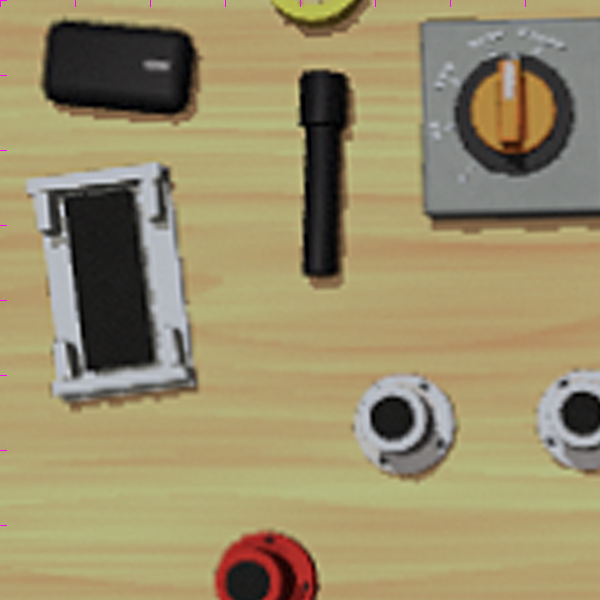

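View pics/o1.png

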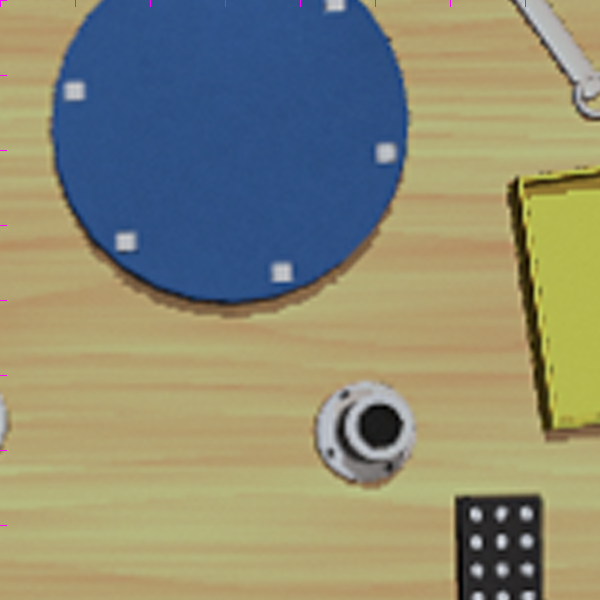

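```bash
cat > meas.py <<'E'
from h import *
S=.0005
def rect(im,n,win,z,lo,hi,k=5):
    x0,x1,y0,y1=win; o=ortho(n,im,x0,x1,y0,y1,z,S); m=cv2.morphologyEx(seg(o,lo,hi),cv2.MORPH_CLOSE,np.ones((k,k)))
    c=max(cv2.findContours(m,0,2)[0],key=cv2.contourArea); (u,v),(w,h),a=cv2.minAreaRect(c); b=cv2.boxPoints(((u,v),(w,h),a))
    p=np.c_[x1-b[:,1]*S,y1-b[:,0]*S]; e=[p[1]-p[0],p[2]-p[1]]; L=max(e,key=np.linalg.norm)
    M=cv2.moments(c); cc=(x1-M['m01']/M['m00']*S,y1-M['m10']/M['m00']*S)
    return np.round([x1-v*S,y1-u*S,np.degrees(np.arctan2(L[1],L[0]))%180,w*S,h*S,*cc],4)
def hole(im,n,x,y,r=.025,z=.065): # dark top opening of casting
    return rect(im,n,(x-r,x+r,y-r,y+r),z,(0,0,0),(180,255,60))
E
python3 - <<'E'
from meas import *
np.set_printoptions(suppress=True)
D=((0,0,0),(180,255,60))
for n in("top","scene"):
    im=camera(n)
    print(n,"tile",rect(im,n,(.24,.40,-.35,-.24),.014,(0,0,0),(180,255,75),25))
    print("nest white",rect(im,n,(.42,.62,.31,.45),.03,(90,0,105),(150,80,255),61), "bed",rect(im,n,(.42,.62,.33,.44),.024,*D))
    print("table",rect(im,n,(.48,.77,-.26,.04),.03,(100,100,40),(125,255,255),15))
    print("tray",rect(im,n,(.42,.61,-.45,-.28),.03,(22,120,40),(35,255,255),35))
    print("ctrl",rect(im,n,(.54,.73,.03,.21),.03,(0,0,60),(180,70,160),35))
    for q in[(.424,.184),(.427,.0685),(.421,-.198),(.322,.274)]:print("cast",hole(im,n,*q))
E
```

```text
top tile [ 0.3202 -0.2967  1.1935  0.1196  0.0573  0.32   -0.2965]
nest white [0.5227 0.3912 7.4958 0.1508 0.1045 0.5243 0.3856] bed [0.5262 0.3957 5.1944 0.1249 0.0638 0.5277 0.3899]
table [  0.6277  -0.1126 136.5482   0.2355   0.2377   0.6278  -0.1129]
tray [ 0.5148 -0.3673  8.0491  0.1876  0.1187  0.5146 -0.3676]
ctrl [0.6327 0.1171 1.5912 0.1303 0.1261 0.633  0.1169]
cast [  0.4291   0.194  116.565    0.0266   0.0268   0.4293   0.1939]
cast [  0.4324   0.0699 135.       0.0265   0.0269   0.4323   0.07  ]
cast [ 0.424  -0.2075 45.      0.0269  0.0269  0.4241 -0.2073]
cast [0.322  0.2865 0.     0.027  0.025  0.3221 0.2871]
scene tile [ 0.331  -0.2958  1.4086  0.1393  0.0567  0.3311 -0.2957]
nest white [ 0.5315  0.3808 12.5576  0.158   0.1236  0.5464  0.3748] bed [0.5236 0.3894 7.8884 0.1136 0.0529 0.5232 0.3892]
table [ 0.6385 -0.1111 15.7807  0.2559  0.2381  0.6388 -0.1128]
tray [ 0.519  -0.3692  7.7652  0.1994  0.1153  0.5183 -0.3686]
ctrl [0.6506 0.1152 0.9046 0.1606 0.1295 0.6511 0.1148]
cast [ 0.4272  0.1955 90.      0.0255  0.027   0.4273  0.1954]
cast [ 0.43    0.071  90.      0.025   0.027   0.4301  0.0711]
cast [ 0.4215 -0.2066 82.4054  0.0272  0.0255  0.4218 -0.2068]
cast [0.3203 0.288  0.     0.0235 0.022  0.3199 0.289 ]
```

```bash
python3 - <<'E'
from meas import *
print(p2w("top",w2p("top",[[.43,.194,.065]]),.065))
s=.0004; out=[]
for n in("top","scene"):
    im=camera(n); o=ortho(n,im,.42,.62,.31,.46,.03,s); o=cv2.resize(o,None,fx=1.05,fy=1.05)
    for (L,W) in((.15,.09),(.126,.062)):
        a=np.radians(7.6); c,d=np.cos(a),np.sin(a)
        P=[(.5235+c*i*L/2-d*j*W/2,.3865+d*i*L/2+c*j*W/2) for i,j in((1,1),(1,-1),(-1,-1),(-1,1))]
        cv2.polylines(o,[np.int32([((.46-y)/s*1.05,(.62-x)/s*1.05) for x,y in P])],True,(255,0,0),1)
    out.append(o)
cv2.imwrite("pics/n.png",np.hstack(out)[:,:,::-1])
E
```

```text
[[0.43  0.194 0.065]]
```

View pics/n.png

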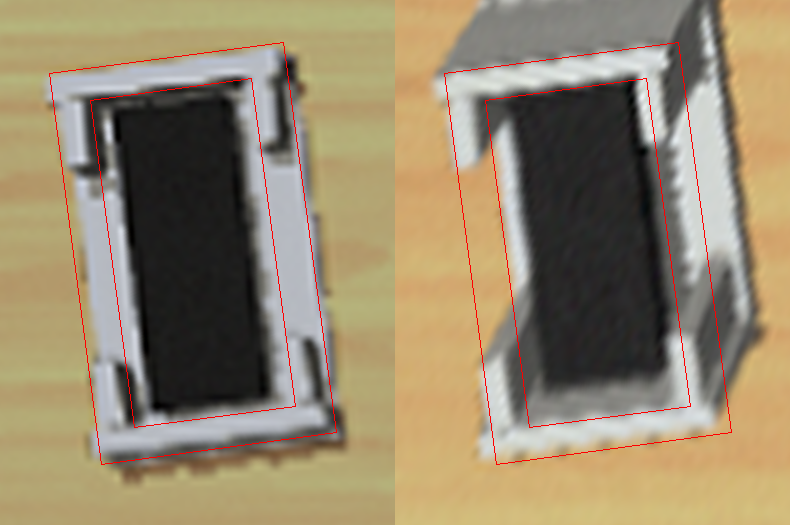

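```bash
cat > go.py <<'E'
import sys; from bench import *; import numpy as np
from scipy.spatial.transform import Rotation as R
# usage: go.py x y z yaw_deg ; yaw = world angle of tool x (mod 180); fingers close at yaw+90
s=read_state(); r=R.from_quat(s['eef_rot']); M=r.as_matrix(); y=np.degrees(np.arctan2(M[1,0],M[0,0]))
print('t',round(s['time'],2),'p',np.round(s['ee_pos'],4),'yaw',round(y,2),'tilt',round(np.degrees(np.arccos(-M[2,2])),2),'w',round(s['width'],4),'F',np.round(s['ft_force'],1),'j7',round(s['joint_positions'][6],2))
a=[float(v) for v in sys.argv[1:]]
for i in range(0,len(a),4):
    d=M.T@(np.array(a[i:i+3])-s['ee_pos']); dy=(a[i+3]-y+90)%180-90
    print('dp',np.round(d/.25,4).tolist(),'spin',round(-dy/180,4))
E
python3 go.py 0.3202 -0.2967 0.15 1.2 0.3202 -0.2967 0.003 1.2
```

```text
t 0.4 p [ 0.1804 -0.5984  0.2225] yaw 16.78 tilt 0.01 w 0.0873 F [ 0.1 -0.3  0.3] j7 -0.09
dp [0.8836, -0.9938, 0.29] spin 0.0865
dp [0.8836, -0.9937, 0.878] spin 0.0865
```

>>> carry_out:
  deltas:
    - {"hand":87,"dp":[0.884,-0.994,0.29],"spin":0.0865}
    - {"hand":87,"dp":[0.884,-0.994,0.29],"spin":0.0865}
    - {"hand":87,"dp":[0.884,-0.994,0.29],"spin":0.0865}
    - {"hand":87,"dp":[0.884,-0.994,0.29],"spin":0.0865}
    - {"hand":87,"dp":[0.884,-0.994,0.29],"spin":0.0865}
    - {"hand":87,"dp":[0.884,-0.994,0.29],"spin":0.0865}
    - {"hand":87,"dp":[0.884,-0.994,0.29],"spin":0.0865}
    - {"hand":87,"dp":[0.884,-0.994,0.29],"spin":0.0865}
    - {"hand":87,"dp":[0.884,-0.994,0.29],"spin":0.0865}
    - {"hand":87,"dp":[0.884,-0.994,0.29],"spin":0.0865}
    - {"hand":87,"dp":[0.884,-0.994,0.29],"spin":0.0865}
    - {"hand":87,"dp":[0.884,-0.994,0.29],"spin":0.0865}
    - {"hand":87,"dp":[0.884,-0.994,0.29],"spin":0.0865}
  force: 20

```text
time: 1.7
ee_pos: [0.3201, -0.2972, 0.1501]
eef_rot: [1.0, 0.01, 0.0, 0.0]
ft_force: [-0.1, 0.0, 0.1]
width: 0.0871
grip_force: 0.0
```

```bash
python3 go.py 0.3202 -0.2967 0.003 1.2
```

```text
t 1.7 p [ 0.3201 -0.2972  0.1501] yaw 1.15 tilt 0.01 w 0.0871 F [-0.1  0.   0.1] j7 -0.9
dp [0.0004, -0.0019, 0.5883] spin -0.0003
```

Accurate tracking. Down and grip, gradually.

>>> carry_out:
  deltas:
    - {"hand":87,"dp":[0,-0.002,0.15],"spin":0}
    - {"hand":87,"dp":[0,-0.002,0.3],"spin":0}
    - {"hand":87,"dp":[0,-0.002,0.45],"spin":0}
    - {"hand":87,"dp":[0,-0.002,0.53],"spin":0}
    - {"hand":87,"dp":[0,-0.002,0.585],"spin":0}
    - {"hand":87,"dp":[0,-0.002,0.585],"spin":0}
    - {"hand":87,"dp":[0,-0.002,0.585],"spin":0}
    - {"hand":40,"dp":[0,-0.002,0.585],"spin":0}
    - {"hand":40,"dp":[0,-0.002,0.585],"spin":0}
    - {"hand":40,"dp":[0,-0.002,0.585],"spin":0}
    - {"hand":40,"dp":[0,-0.002,0.585],"spin":0}
    - {"hand":40,"dp":[0,-0.002,0.585],"spin":0}
    - {"hand":40,"dp":[0,-0.002,0.585],"spin":0}
    - {"hand":40,"dp":[0,-0.002,0.585],"spin":0}
  force: 20

```text
time: 3.1
ee_pos: [0.3204, -0.2964, 0.004]
eef_rot: [1.0, 0.01, 0.0, 0.0]
ft_force: [-1.1, 0.3, 4.0]
width: 0.0557
grip_force: 20.0
```

```bash
python3 go.py 0.3202 -0.2967 0.15 1.2 .5235 .3885 0.15 7.5; python3 - <<'E'
from meas import *
np.set_printoptions(suppress=True)
for n in("top","scene"):
    im=camera(n); print(rect(im,n,(.24,.40,-.35,-.24),.014,(0,0,0),(180,255,75),25))
E
```

```text
t 3.1 p [ 0.3204 -0.2964  0.004 ] yaw 1.2 tilt 0.03 w 0.0557 F [-1.1  0.3  4. ] j7 -0.97
dp [-0.0006, 0.0014, -0.5839] spin 0.0
dp [0.8699, -2.7217, -0.5848] spin -0.035
[ 0.3098 -0.2948  0.      0.1395  0.1095  0.3186 -0.2952]
[ 0.32   -0.3     0.      0.16    0.099   0.3185 -0.2982]
```

>>> carry_out:
  deltas:
    - {"hand":40,"dp":[0,0,-0.15],"spin":0}
    - {"hand":40,"dp":[0,0,-0.35],"spin":0}
    - {"hand":40,"dp":[0.15,0,-0.55],"spin":0}
    - {"hand":40,"dp":[0.3,-0.1,-0.65],"spin":0}
    - {"hand":40,"dp":[0.4,-0.28,-0.7],"spin":-0.02}
    - {"hand":40,"dp":[0.5,-0.46,-0.7],"spin":-0.035}
    - {"hand":40,"dp":[0.6,-0.64,-0.7],"spin":-0.035}
    - {"hand":40,"dp":[0.7,-0.82,-0.7],"spin":-0.035}
    - {"hand":40,"dp":[0.8,-1,-0.7],"spin":-0.035}
    - {"hand":40,"dp":[0.8,-1,-0.7],"spin":-0.035}
    - {"hand":40,"dp":[0.8,-1,-0.7],"spin":-0.035}

```text
time: 4.3
ee_pos: [0.5155, -0.0382, 0.1782]
eef_rot: [0.998, 0.068, -0.0, -0.001]
ft_force: [-0.3, -0.8, -2.7]
width: 0.056
grip_force: 20.0
```

```bash
python3 go.py .5235 .3885 0.15 7.5 .5235 .3885 0.07 7.5
```

```text
t 4.3 p [ 0.5155 -0.0382  0.1782] yaw 7.83 tilt 0.11 w 0.056 F [-0.3 -0.8 -2.7] j7 -1.53
dp [0.2645, -1.6862, 0.116] spin 0.0018
dp [0.2646, -1.6856, 0.436] spin 0.0018
```

>>> carry_out:
  deltas:
    - {"hand":40,"dp":[0.03,-0.2,0],"spin":0}
    - {"hand":40,"dp":[0.06,-0.4,0],"spin":0}
    - {"hand":40,"dp":[0.1,-0.6,0],"spin":0}
    - {"hand":40,"dp":[0.13,-0.8,0],"spin":0}
    - {"hand":40,"dp":[0.15,-1,0],"spin":0}
    - {"hand":40,"dp":[0.15,-1,0],"spin":0}
    - {"hand":40,"dp":[0.15,-1,0],"spin":0}

```text
time: 5.0
ee_pos: [0.5189, 0.2111, 0.1781]
eef_rot: [0.998, 0.066, -0.001, 0.0]
ft_force: [-0.1, -0.1, -2.3]
width: 0.0559
grip_force: 20.0
```

```bash
python3 go.py .5235 .3885 0.1 7.5
```

```text
t 5.0 p [0.5189 0.2111 0.1781] yaw 7.62 tilt 0.08 w 0.0559 F [-0.1 -0.1 -2.3] j7 -2.06
dp [0.1129, -0.7009, 0.3121] spin 0.0007
```

>>> carry_out:
  deltas:
    - {"hand":40,"dp":[0.03,-0.2,0],"spin":0}
    - {"hand":40,"dp":[0.06,-0.4,0],"spin":0}
    - {"hand":40,"dp":[0.1,-0.55,0.1],"spin":0}
    - {"hand":40,"dp":[0.113,-0.701,0.2],"spin":0}
    - {"hand":40,"dp":[0.113,-0.701,0.35],"spin":0}
    - {"hand":40,"dp":[0.113,-0.701,0.432],"spin":0}
    - {"hand":40,"dp":[0.113,-0.701,0.432],"spin":0}
    - {"hand":40,"dp":[0.113,-0.701,0.432],"spin":0}

```text
time: 5.8
ee_pos: [0.5259, 0.3862, 0.0711]
eef_rot: [0.998, 0.064, 0.0, 0.001]
ft_force: [0.5, 0.1, -0.8]
width: 0.0559
grip_force: 20.0
```

```bash
python3 go.py .5235 .3885 0.045 7.5;  python3 - <<'E'
from h import *
out=[]
for n,sz in(("top",.07),("scene",.07)):
    im=camera(n); o=ortho(n,im,.42,.62,.31,.47,.03,.0004); out.append(o)
cv2.imwrite("pics/hov.png",np.hstack(out)[:,:,::-1])
E
```

```text
t 5.8 p [0.5259 0.3862 0.0711] yaw 7.37 tilt 0.06 w 0.0559 F [ 0.5  0.1 -0.8] j7 -2.42
dp [-0.0082, -0.0103, 0.1045] spin -0.0007
```

View pics/hov.png

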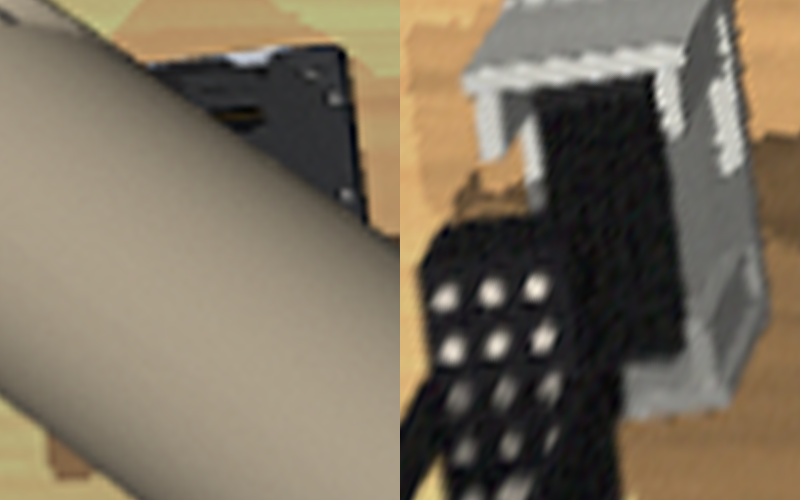

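```bash
python3 - <<'E'
from h import *
a=np.radians(7.4)
d0=p2w("scene",w2p("scene",[[.5259+.049*np.cos(a),.3862+.049*np.sin(a),.081]]),.03)[0]
print("dot pred",(.47-d0[1])/.0004+400,(.62-d0[0])/.0004)
# rim corners pred
for i,j in((1,1),(1,-1)):
    x=.5235+i*.075*np.cos(a)-j*.045*np.sin(a); y=.3885+i*.075*np.sin(a)+j*.045*np.cos(a)
    print("rim",(.47-y)/.0004+400,(.62-x)/.0004)
E
```

```text
dot pred 499.77852717477833 281.1585934619703
rim 468.03781987360924 69.80116166814653
rim 691.1638314098045 40.82215243819464
```

>>> carry_out:
  deltas:
    - {"hand":40,"dp":[-0.006,-0.008,0.1],"spin":0}
    - {"hand":40,"dp":[-0.006,-0.008,0.1],"spin":0}
    - {"hand":40,"dp":[-0.006,-0.008,0.1],"spin":0}
    - {"hand":40,"dp":[-0.006,-0.008,0.1],"spin":0}

```text
time: 6.3
ee_pos: [0.5237, 0.3902, 0.0474]
eef_rot: [0.998, 0.065, 0.001, -0.0]
ft_force: [-0.2, -0.1, -0.9]
width: 0.0556
grip_force: 20.0
```

```bash
python3 go.py .524 .388 0.045 7.5 .524 .388 0.03 7.5
```

```text
t 6.3 p [0.5237 0.3902 0.0474] yaw 7.49 tilt 0.11 w 0.0556 F [-0.2 -0.1 -0.9] j7 -2.44
dp [0.0002, 0.0091, 0.0097] spin -0.0001
dp [0.0001, 0.0091, 0.0697] spin -0.0001
```

>>> carry_out:
  deltas:
    - {"hand":40,"dp":[0,0.009,0.0],"spin":0}
    - {"hand":40,"dp":[0,0.009,0.02],"spin":0}
    - {"hand":40,"dp":[0,0.009,0.04],"spin":0}
    - {"hand":40,"dp":[0,0.009,0.055],"spin":0}
    - {"hand":40,"dp":[0,0.009,0.07],"spin":0}
    - {"hand":40,"dp":[0,0.009,0.07],"spin":0}

```text
time: 6.9
ee_pos: [0.5229, 0.3877, 0.0277]
eef_rot: [0.998, 0.066, -0.0, 0.0]
ft_force: [-0.2, 0.2, -1.7]
width: 0.0558
grip_force: 20.0
```

```bash
python3 go.py .524 .388 0.028 7.5
```

```text
t 6.9 p [0.5229 0.3877 0.0277] yaw 7.52 tilt 0.04 w 0.0558 F [-0.2  0.2 -1.7] j7 -2.44
dp [0.0046, -0.0006, -0.0014] spin 0.0001
```

>>> carry_out:
  deltas:
    - {"hand":40,"dp":[0.004,0,0.006],"spin":0}
    - {"hand":70,"dp":[0.004,0,0.006],"spin":0}
    - {"hand":70,"dp":[0.004,0,0.006],"spin":0}
    - {"hand":70,"dp":[0.004,0,0.006],"spin":0}
    - {"hand":70,"dp":[0.004,0,-0.1],"spin":0}
    - {"hand":70,"dp":[0.004,0,-0.2],"spin":0}
    - {"hand":0,"dp":[0.004,0,-0.25],"spin":0}
    - {"hand":0,"dp":[0.004,0,-0.25],"spin":0}
    - {"hand":0,"dp":[0.004,0,-0.25],"spin":0}
    - {"hand":0,"dp":[0.004,0,-0.25],"spin":0}
    - {"hand":0,"dp":[0.004,0,-0.25],"spin":0}
    - {"hand":0,"dp":[0.004,0,-0.25],"spin":0}

```text
time: 8.1
ee_pos: [0.5239, 0.3876, 0.0899]
eef_rot: [0.998, 0.065, -0.0, 0.0]
ft_force: [0.2, 0.2, 0.5]
width: 0.0298
grip_force: 0.0
```

```bash
python3 go.py .524 .388 0.04 7.5 .524 .388 0.03 7.5;python3 - <<'E'
from h import *
im=camera("scene"); o=ortho("scene",im,.42,.62,.31,.47,.03,.0004)
cv2.imwrite("pics/pl.png",o[:,:,::-1])
E
```

```text
t 8.1 p [0.5239 0.3876 0.0899] yaw 7.51 tilt 0.07 w 0.0298 F [0.2 0.2 0.5] j7 -2.41
dp [0.0009, -0.0017, 0.1998] spin 0.0001
dp [0.001, -0.0017, 0.2398] spin 0.0001
```

View pics/pl.png

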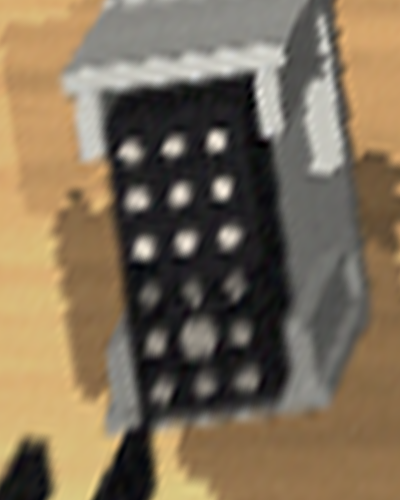

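>>> carry_out:
  deltas:
    - {"hand":0,"dp":[0,-0.002,0.1],"spin":0}
    - {"hand":0,"dp":[0,-0.002,0.18],"spin":0}
    - {"hand":0,"dp":[0,-0.002,0.2],"spin":0}
    - {"hand":0,"dp":[0,-0.002,0.21],"spin":0}
    - {"hand":0,"dp":[0,-0.002,0.22],"spin":0}
    - {"hand":0,"dp":[0,-0.002,0.23],"spin":0}
    - {"hand":0,"dp":[0,-0.002,0.24],"spin":0}
    - {"hand":0,"dp":[0,-0.002,0.24],"spin":0}

```text
time: 8.95
ee_pos: [0.5244, 0.3888, 0.0312]
eef_rot: [0.998, 0.065, 0.0, -0.0]
ft_force: [0.2, 0.9, 2.1]
width: 0.0006
grip_force: 0.7
```

```bash
python3 go.py .524 .388 0.03 7.5
```

```text
t 8.95 p [0.5244 0.3888 0.0312] yaw 7.51 tilt 0.07 w 0.0006 F [0.2 0.9 2.1] j7 -2.44
dp [-0.002, 0.0028, 0.0047] spin 0.0
```

>>> carry_out:
  deltas:
    - {"hand":0,"dp":[0,0,0.006],"spin":0}
    - {"hand":0,"dp":[0,0,0.012],"spin":0}
    - {"hand":0,"dp":[0,0,0.016],"spin":0}
    - {"hand":0,"dp":[0,0,0.016],"spin":0}
    - {"hand":0,"dp":[0,0,0.016],"spin":0}

```text
time: 9.45
ee_pos: [0.5245, 0.3888, 0.0302]
eef_rot: [0.998, 0.065, 0.001, 0.0]
ft_force: [-9.1, -8.9, 29.2]
width: 0.0007
grip_force: 14.8
```

>>> carry_out:
  deltas:
    - {"hand":0,"dp":[0,0,-0.1],"spin":0}
    - {"hand":0,"dp":[0,0,-0.3],"spin":0}
    - {"hand":87,"dp":[0,0,-0.5],"spin":-0.05}
    - {"hand":87,"dp":[0,0,-0.6],"spin":-0.1}
    - {"hand":87,"dp":[0,0,-0.6],"spin":-0.15}
    - {"hand":87,"dp":[0,0,-0.6],"spin":-0.2}
    - {"hand":87,"dp":[0,0,-0.6],"spin":-0.25}
    - {"hand":87,"dp":[0,0,-0.6],"spin":-0.3}
    - {"hand":87,"dp":[-0.2,0,-0.6],"spin":-0.35}
    - {"hand":87,"dp":[-0.35,0.2,-0.6],"spin":-0.4}
    - {"hand":87,"dp":[-0.5,0.3,-0.6],"spin":-0.45}
    - {"hand":87,"dp":[-0.7,0.3,-0.6],"spin":-0.5}
    - {"hand":87,"dp":[-0.7,0.3,-0.6],"spin":-0.5}
    - {"hand":87,"dp":[-0.7,0.3,-0.6],"spin":-0.5}

```text
time: 10.85
ee_pos: [0.3601, 0.2899, 0.1768]
eef_rot: [0.659, 0.752, -0.0, 0.002]
ft_force: [1.1, -0.1, 1.1]
width: 0.0848
grip_force: 0.0
```

```bash
python3 go.py .321 .2875 0.15 97.5; python3 - <<'E'
from meas import *
np.set_printoptions(suppress=True)
S0=[]
for n in("top","scene"):
    im=camera(n);cv2.imwrite(f"pics/{n}1.png",im[:,:,::-1])
    for q in[(.428,.194),(.431,.07),(.423,-.207),(.322,.287)]:print("cast",hole(im,n,*q))
E
```

```text
t 10.85 p [0.3601 0.2899 0.1768] yaw 97.52 tilt 0.22 w 0.0848 F [ 1.1 -0.1  1.1] j7 -0.75
dp [0.0112, -0.1565, 0.1067] spin 0.0001
cast [  0.4291   0.194  116.565    0.0266   0.0268   0.4293   0.1939]
cast [  0.4324   0.0699 135.       0.0265   0.0269   0.4323   0.07  ]
cast [ 0.4238 -0.208  90.      0.0265  0.027   0.4241 -0.2073]
cast [ 0.3325  0.2907 46.606   0.0508  0.0174  0.3299  0.2903]
cast [ 0.4272  0.195  90.      0.0255  0.026   0.4274  0.1952]
cast [ 0.4298  0.0708 90.      0.0255  0.0265  0.43    0.071 ]
cast [ 0.4218 -0.207  90.      0.0255  0.027   0.4219 -0.2068]
cast [ 0.3186  0.2908 47.4896  0.0303  0.0276  0.3186  0.2904]
```

View pics/scene1.png

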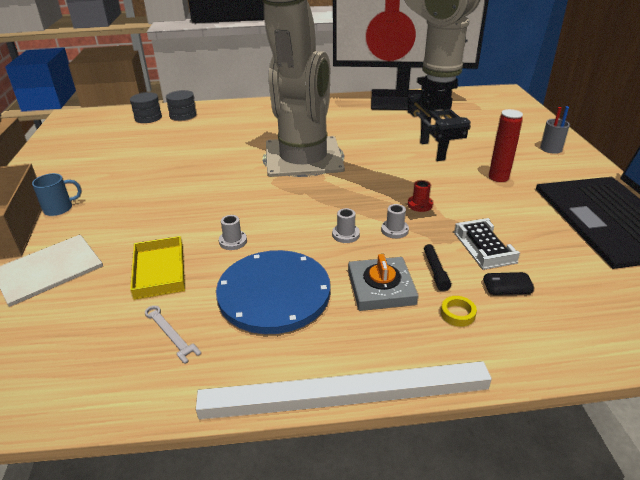

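>>> carry_out:
  deltas:
    - {"hand":87,"dp":[0.01,-0.156,0],"spin":0}
    - {"hand":87,"dp":[0.01,-0.156,0],"spin":0}
    - {"hand":87,"dp":[0.01,-0.156,0.1],"spin":0}
    - {"hand":87,"dp":[0.01,-0.156,0.25],"spin":0}
    - {"hand":87,"dp":[0.01,-0.156,0.4],"spin":0}
    - {"hand":87,"dp":[0.01,-0.156,0.52],"spin":0}
    - {"hand":87,"dp":[0.01,-0.156,0.59],"spin":0}
    - {"hand":87,"dp":[0.01,-0.156,0.59],"spin":0}
    - {"hand":35,"dp":[0.01,-0.156,0.59],"spin":0}
    - {"hand":35,"dp":[0.01,-0.156,0.59],"spin":0}
    - {"hand":35,"dp":[0.01,-0.156,0.59],"spin":0}
    - {"hand":35,"dp":[0.01,-0.156,0.59],"spin":0}
    - {"hand":35,"dp":[0.01,-0.156,0.59],"spin":0}
    - {"hand":35,"dp":[0.01,-0.156,0.59],"spin":0}
    - {"hand":35,"dp":[0.01,-0.156,0.59],"spin":0}
  force: 25

```text
time: 12.45
ee_pos: [0.3218, 0.2885, 0.0295]
eef_rot: [0.659, 0.752, 0.0, 0.0]
ft_force: [0.5, -0.2, 2.3]
width: 0.0433
grip_force: 25.0
```

```bash
python3 go.py .45 .05 0.2 97.5 .4 -.2 .2 97.5
```

```text
t 12.45 p [0.3218 0.2885 0.0295] yaw 97.49 tilt 0.04 w 0.0433 F [ 0.5 -0.2  2.3] j7 -1.03
dp [-1.0126, 0.3847, -0.6816] spin -0.0001
dp [-1.978, 0.0561, -0.6818] spin -0.0001
```

>>> carry_out:
  deltas:
    - {"hand":35,"dp":[0,0,-0.15],"spin":0}
    - {"hand":35,"dp":[0,0,-0.35],"spin":0}
    - {"hand":35,"dp":[-0.1,0.1,-0.55],"spin":0}
    - {"hand":35,"dp":[-0.25,0.2,-0.68],"spin":0}
    - {"hand":35,"dp":[-0.42,0.3,-0.68],"spin":0}
    - {"hand":35,"dp":[-0.6,0.4,-0.68],"spin":0}
    - {"hand":35,"dp":[-0.8,0.45,-0.68],"spin":0}
    - {"hand":35,"dp":[-1,0.5,-0.68],"spin":0.04}
    - {"hand":35,"dp":[-1,0.5,-0.68],"spin":0.08}
    - {"hand":35,"dp":[-1,0.5,-0.68],"spin":0.1}

```text
time: 13.45
ee_pos: [0.4785, 0.0533, 0.1985]
eef_rot: [0.772, 0.635, -0.0, -0.001]
ft_force: [-0.2, -0.1, -2.2]
width: 0.0434
grip_force: 25.0
```

```bash
python3 go.py .5 -.2 0.2 98
```

```text
t 13.45 p [0.4785 0.0533 0.1985] yaw 78.91 tilt 0.08 w 0.0434 F [-0.2 -0.1 -2.2] j7 -0.51
dp [-0.9777, 0.2795, -0.0063] spin -0.1061
```

>>> carry_out:
  deltas:
    - {"hand":35,"dp":[-0.2,0.06,0],"spin":0}
    - {"hand":35,"dp":[-0.4,0.12,0],"spin":0}
    - {"hand":35,"dp":[-0.6,0.18,0],"spin":0}
    - {"hand":35,"dp":[-0.8,0.24,0],"spin":0.03}
    - {"hand":35,"dp":[-1,0.28,0],"spin":0.05}
    - {"hand":35,"dp":[-1,0.28,0],"spin":0.05}
    - {"hand":35,"dp":[-1,0.28,0],"spin":0.05}

```text
time: 14.15
ee_pos: [0.5004, -0.2037, 0.1984]
eef_rot: [0.818, 0.576, -0.0, -0.001]
ft_force: [0.4, 0.9, -2.7]
width: 0.043
grip_force: 25.0
```

```bash
python3 go.py .5147 -.3674 0.1 70 .5147 -.3674 0.035 70
```

```text
t 14.15 p [ 0.5004 -0.2037  0.1984] yaw 70.29 tilt 0.1 w 0.043 F [ 0.4  0.9 -2.7] j7 -0.23
dp [-0.5975, 0.2751, 0.3928] spin 0.0016
dp [-0.5977, 0.2755, 0.6528] spin 0.0016
```

>>> carry_out:
  deltas:
    - {"hand":35,"dp":[-0.2,0.1,0],"spin":0}
    - {"hand":35,"dp":[-0.4,0.18,0],"spin":0}
    - {"hand":35,"dp":[-0.597,0.275,0.1],"spin":0}
    - {"hand":35,"dp":[-0.597,0.275,0.25],"spin":0}
    - {"hand":35,"dp":[-0.597,0.275,0.4],"spin":0}
    - {"hand":35,"dp":[-0.597,0.275,0.52],"spin":0}
    - {"hand":35,"dp":[-0.597,0.275,0.6],"spin":0}
    - {"hand":35,"dp":[-0.597,0.275,0.63],"spin":0}
    - {"hand":35,"dp":[-0.597,0.275,0.65],"spin":0}
    - {"hand":35,"dp":[-0.597,0.275,0.657],"spin":0}
    - {"hand":35,"dp":[-0.597,0.275,0.657],"spin":0}

```text
time: 15.25
ee_pos: [0.5169, -0.3652, 0.0361]
eef_rot: [0.817, 0.577, 0.0, 0.001]
ft_force: [-0.0, 0.8, -3.2]
width: 0.0433
grip_force: 25.0
```

```bash
python3 go.py .5147 -.3674 0.0335 70
```

```text
t 15.25 p [ 0.5169 -0.3652  0.0361] yaw 70.52 tilt 0.08 w 0.0433 F [-0.   0.8 -3.2] j7 -0.13
dp [-0.0111, -0.0054, 0.0103] spin 0.0029
```

>>> carry_out:
  deltas:
    - {"hand":35,"dp":[0,0,0.01],"spin":0}
    - {"hand":35,"dp":[0,0,0.011],"spin":0}
    - {"hand":62,"dp":[0,0,0.011],"spin":0}
    - {"hand":62,"dp":[0,0,0.011],"spin":0}
    - {"hand":62,"dp":[0,0,0.011],"spin":0}
    - {"hand":62,"dp":[0,0,-0.1],"spin":0}
    - {"hand":62,"dp":[0,0,-0.25],"spin":0}
    - {"hand":87,"dp":[0.1,0,-0.45],"spin":0}
    - {"hand":87,"dp":[0.25,0,-0.55],"spin":0}
    - {"hand":87,"dp":[0.4,0.1,-0.55],"spin":0}
    - {"hand":87,"dp":[0.5,0.3,-0.55],"spin":0}
    - {"hand":87,"dp":[0.5,0.5,-0.55],"spin":0}
    - {"hand":87,"dp":[0.5,0.55,-0.55],"spin":0}
    - {"hand":87,"dp":[0.5,0.55,-0.55],"spin":0}

```text
time: 16.65
ee_pos: [0.6893, -0.2926, 0.1707]
eef_rot: [0.816, 0.578, 0.0, -0.001]
ft_force: [-0.3, 0.3, -0.9]
width: 0.0869
grip_force: 0.0
```

```bash
python3 go.py .423 -.2072 0.1 70 .423 -.2072 0.03 70;  python3 - <<'E'
from meas import *
np.set_printoptions(suppress=True)
for n in("top","scene"):
    im=camera(n);cv2.imwrite(f"pics/{n}2.png",im[:,:,::-1])
    for q in[(.428,.194),(.431,.07),(.423,-.207),(.517,-.365)]:print("cast",hole(im,n,*q,z=.069 if q[1]<-.3 else .065))
E
```

```text
t 16.65 p [ 0.6893 -0.2926  0.1707] yaw 70.56 tilt 0.1 w 0.0869 F [-0.3  0.3 -0.9] j7 -0.26
dp [-0.0327, -1.1177, 0.2842] spin 0.0031
dp [-0.0331, -1.1174, 0.5642] spin 0.0031
cast [  0.4293   0.194  116.565    0.0264   0.0266   0.4293   0.1939]
cast [ 0.4322  0.0703 90.      0.0265  0.0265  0.4323  0.07  ]
cast [ 0.4045 -0.2082 90.      0.013   0.0265  0.4033 -0.208 ]
cast [  0.5171  -0.3522 176.2686   0.0254   0.0516   0.5118  -0.3534]
cast [ 0.4274  0.1949 85.2363  0.0257  0.0253  0.4275  0.1951]
cast [ 0.43    0.0708 90.      0.024   0.0265  0.43    0.071 ]
cast [ 0.4032 -0.2072 90.      0.0105  0.0265  0.4023 -0.2075]
cast [ 0.517  -0.366   0.      0.05    0.048   0.5153 -0.3693]
```

```bash
python3 - <<'E'
from meas import *
np.set_printoptions(suppress=True)
for n in("top","scene"):
    im=camera(n); print(hole(im,n,.397,-.207))
o=np.hstack([ortho(n,camera(n),.33,.63,-.44,-.14,.05,.00075) for n in("top","scene")])
cv2.imwrite("pics/c3.png",o[:,:,::-1])
E
python3 go.py .45 -.2072 0.17 60
```

```text
[ 0.3978 -0.2082 90.      0.0265  0.0265  0.3975 -0.2079]
[  0.3948  -0.2072 122.4712   0.0262   0.027    0.3951  -0.2074]
t 16.95 p [ 0.6869 -0.2937  0.1732] yaw 70.48 tilt 0.05 w 0.0869 F [-0.5  0.1 -0.1] j7 -0.26
dp [0.0094, -1.0087, 0.0124] spin 0.0582
```

View pics/c3.png

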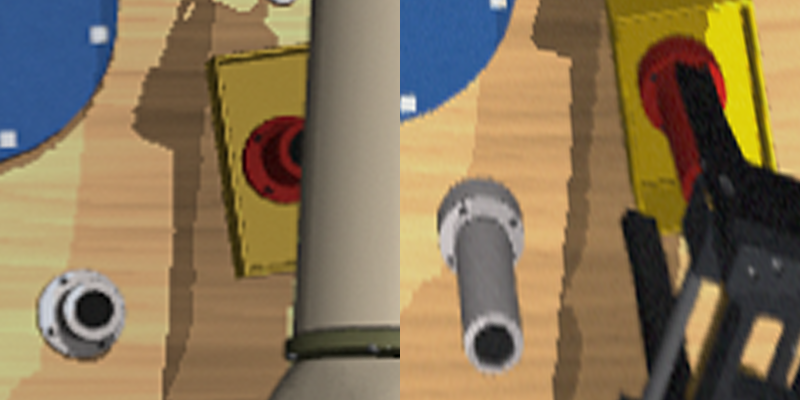

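>>> carry_out:
  deltas:
    - {"hand":87,"dp":[0,-0.2,0],"spin":0}
    - {"hand":87,"dp":[0,-0.4,0],"spin":0}
    - {"hand":87,"dp":[0,-0.6,0],"spin":0}
    - {"hand":87,"dp":[0,-0.8,0],"spin":0}
    - {"hand":87,"dp":[0,-1,0],"spin":0}
    - {"hand":87,"dp":[0,-1,0],"spin":0}
    - {"hand":87,"dp":[0,-1,0],"spin":0}

```text
time: 17.65
ee_pos: [0.4504, -0.2109, 0.1731]
eef_rot: [0.817, 0.576, -0.001, 0.002]
ft_force: [0.6, -0.9, -0.6]
width: 0.0872
grip_force: 0.0
```

```bash
python3 go.py .3965 -.2077 0.1 70  .3965 -.2077 0.03 70
```

```text
t 17.65 p [ 0.4504 -0.2109  0.1731] yaw 70.38 tilt 0.25 w 0.0872 F [ 0.6 -0.9 -0.6] j7 -0.14
dp [-0.0589, -0.2077, 0.2926] spin 0.0021
dp [-0.0577, -0.208, 0.5726] spin 0.0021
```

>>> carry_out:
  deltas:
    - {"hand":87,"dp":[-0.058,-0.208,0],"spin":0}
    - {"hand":87,"dp":[-0.058,-0.208,0],"spin":0}
    - {"hand":87,"dp":[-0.058,-0.208,0.12],"spin":0}
    - {"hand":87,"dp":[-0.058,-0.208,0.25],"spin":0}
    - {"hand":87,"dp":[-0.058,-0.208,0.4],"spin":0}
    - {"hand":87,"dp":[-0.058,-0.208,0.52],"spin":0}
    - {"hand":87,"dp":[-0.058,-0.208,0.572],"spin":0}
    - {"hand":87,"dp":[-0.058,-0.208,0.572],"spin":0}
    - {"hand":35,"dp":[-0.058,-0.208,0.572],"spin":0}
    - {"hand":35,"dp":[-0.058,-0.208,0.572],"spin":0}
    - {"hand":35,"dp":[-0.058,-0.208,0.572],"spin":0}
    - {"hand":35,"dp":[-0.058,-0.208,0.572],"spin":0}
    - {"hand":35,"dp":[-0.058,-0.208,0.572],"spin":0}
    - {"hand":35,"dp":[-0.058,-0.208,0.572],"spin":0}
    - {"hand":35,"dp":[-0.058,-0.208,0.572],"spin":0}
  force: 25

```text
time: 19.15
ee_pos: [0.3982, -0.2063, 0.0297]
eef_rot: [0.817, 0.577, 0.0, 0.0]
ft_force: [-0.7, -0.6, 2.1]
width: 0.0438
grip_force: 25.0
```

```bash
python3 go.py .682 -.113 0.16 78 .5995 -.1606 .16 70
```

```text
t 19.15 p [ 0.3982 -0.2063  0.0297] yaw 70.5 tilt 0.02 w 0.0438 F [-0.7 -0.6  2.1] j7 -0.21
dp [0.7308, 0.9457, -0.521] spin -0.0417
dp [0.4411, 0.6982, -0.521] spin 0.0028
```

>>> carry_out:
  deltas:
    - {"hand":35,"dp":[0,0,-0.15],"spin":0}
    - {"hand":35,"dp":[0,0,-0.35],"spin":0}
    - {"hand":35,"dp":[0.1,0.15,-0.5],"spin":0}
    - {"hand":35,"dp":[0.2,0.27,-0.52],"spin":0}
    - {"hand":35,"dp":[0.31,0.42,-0.52],"spin":0}
    - {"hand":35,"dp":[0.42,0.57,-0.52],"spin":0}
    - {"hand":35,"dp":[0.53,0.72,-0.52],"spin":0}
    - {"hand":35,"dp":[0.65,0.85,-0.52],"spin":0}
    - {"hand":35,"dp":[0.731,0.946,-0.52],"spin":0}
    - {"hand":35,"dp":[0.731,0.946,-0.45],"spin":0}
    - {"hand":35,"dp":[0.731,0.946,-0.35],"spin":0}
    - {"hand":35,"dp":[0.731,0.946,-0.25],"spin":0}
    - {"hand":35,"dp":[0.731,0.946,-0.19],"spin":0}
    - {"hand":35,"dp":[0.731,0.946,-0.15],"spin":0}
    - {"hand":35,"dp":[0.731,0.946,-0.15],"spin":0}

```text
time: 20.65
ee_pos: [0.6811, -0.1132, 0.0657]
eef_rot: [0.817, 0.577, -0.001, -0.001]
ft_force: [0.2, 0.1, -2.7]
width: 0.0434
grip_force: 25.0
```

```bash
python3 go.py .682 -.113 0.061 70
```

```text
t 20.65 p [ 0.6811 -0.1132  0.0657] yaw 70.49 tilt 0.12 w 0.0434 F [ 0.2  0.1 -2.7] j7 -0.59
dp [0.0019, 0.0032, 0.0188] spin 0.0027
```

>>> carry_out:
  deltas:
    - {"hand":35,"dp":[0,0,0.012],"spin":0}
    - {"hand":35,"dp":[0,0,0.022],"spin":0}
    - {"hand":35,"dp":[0,0,0.022],"spin":0}
    - {"hand":62,"dp":[0,0,0.022],"spin":0}
    - {"hand":62,"dp":[0,0,0.022],"spin":0}
    - {"hand":62,"dp":[0,0,0.022],"spin":0}
    - {"hand":62,"dp":[0,0,-0.1],"spin":0}
    - {"hand":62,"dp":[0,0,-0.25],"spin":0}
    - {"hand":87,"dp":[0,0,-0.4],"spin":0}
    - {"hand":87,"dp":[0.06,-0.18,-0.4],"spin":0}
    - {"hand":87,"dp":[0.12,-0.36,-0.4],"spin":0}
    - {"hand":87,"dp":[0.18,-0.54,-0.4],"spin":0}
    - {"hand":87,"dp":[0.24,-0.72,-0.4],"spin":0}
    - {"hand":87,"dp":[0.3,-0.9,-0.4],"spin":0}
    - {"hand":87,"dp":[0.35,-1,-0.4],"spin":0}
    - {"hand":87,"dp":[0.35,-1,-0.4],"spin":0}
    - {"hand":87,"dp":[0.35,-1,-0.4],"spin":0}

```text
time: 22.35
ee_pos: [0.4758, 0.0528, 0.1676]
eef_rot: [0.816, 0.577, 0.0, 0.001]
ft_force: [0.6, -0.3, 0.8]
width: 0.087
grip_force: 0.0
```

```bash
python3 go.py .431 .0705 0.1 70 .431 .0705 0.03 70;  python3 - <<'E'
from meas import *
np.set_printoptions(suppress=True)
for n in("top","scene"):
    im=camera(n)
    for q in[(.428,.194),(.431,.07),(.681,-.113)]:print("cast",hole(im,n,*q,z=.095 if q[0]>.6 else .065))
E
```

```text
t 22.35 p [0.4758 0.0528 0.1676] yaw 70.53 tilt 0.13 w 0.087 F [ 0.6 -0.3  0.8] j7 -0.7
dp [0.0072, -0.1931, 0.2698] spin 0.0029
dp [0.0076, -0.1937, 0.5498] spin 0.0029
cast [  0.4291   0.194  116.5651   0.0266   0.0271   0.4293   0.1939]Traceback (most recent call last):
  File "<stdin>", line 5, in <module>
  File "meas.py", line 10, in hole
    return rect(im,n,(x-r,x+r,y-r,y+r),z,(0,0,0),(180,255,60))
  File "meas.py", line 5, in rect
    c=max(cv2.findContours(m,0,2)[0],key=cv2.contourArea); (u,v),(w,h),a=cv2.minAreaRect(c); b=cv2.boxPoints(((u,v),(w,h),a))
ValueError: max() iterable argument is empty
```

>>> carry_out:
  deltas:
    - {"hand":87,"dp":[0.007,-0.193,0],"spin":0}
    - {"hand":87,"dp":[0.007,-0.193,0],"spin":0}
    - {"hand":87,"dp":[0.007,-0.193,0.12],"spin":0}
    - {"hand":87,"dp":[0.007,-0.193,0.25],"spin":0}
    - {"hand":87,"dp":[0.007,-0.193,0.4],"spin":0}
    - {"hand":87,"dp":[0.007,-0.193,0.5],"spin":0}
    - {"hand":87,"dp":[0.007,-0.193,0.55],"spin":0}
    - {"hand":87,"dp":[0.007,-0.193,0.55],"spin":0}
    - {"hand":35,"dp":[0.007,-0.193,0.55],"spin":0}
    - {"hand":35,"dp":[0.007,-0.193,0.55],"spin":0}
    - {"hand":35,"dp":[0.007,-0.193,0.55],"spin":0}
    - {"hand":35,"dp":[0.007,-0.193,0.55],"spin":0}
    - {"hand":35,"dp":[0.007,-0.193,0.55],"spin":0}
    - {"hand":35,"dp":[0.007,-0.193,0.55],"spin":0}
    - {"hand":35,"dp":[0.007,-0.193,0.55],"spin":0}

```text
time: 23.9
ee_pos: [0.4309, 0.0707, 0.0297]
eef_rot: [0.817, 0.577, 0.0, 0.0]
ft_force: [-0.2, 0.3, 1.2]
width: 0.0434
grip_force: 25.0
```

```bash
python3 go.py .5995 -.1606 0.16 70 .5995 -.1606 .0665 70
```

```text
t 23.9 p [0.4309 0.0707 0.0297] yaw 70.5 tilt 0.04 w 0.0434 F [-0.2  0.3  1.2] j7 -0.91
dp [-0.647, 0.9448, -0.5205] spin 0.0028
dp [-0.647, 0.9446, -0.1465] spin 0.0028
```

>>> carry_out:
  deltas:
    - {"hand":35,"dp":[0,0,-0.15],"spin":0}
    - {"hand":35,"dp":[0,0,-0.35],"spin":0}
    - {"hand":35,"dp":[-0.1,0.15,-0.5],"spin":0}
    - {"hand":35,"dp":[-0.2,0.29,-0.52],"spin":0}
    - {"hand":35,"dp":[-0.3,0.43,-0.52],"spin":0}
    - {"hand":35,"dp":[-0.4,0.58,-0.52],"spin":0}
    - {"hand":35,"dp":[-0.5,0.73,-0.52],"spin":0}
    - {"hand":35,"dp":[-0.6,0.87,-0.52],"spin":0}
    - {"hand":35,"dp":[-0.647,0.945,-0.52],"spin":0}
    - {"hand":35,"dp":[-0.647,0.945,-0.45],"spin":0}
    - {"hand":35,"dp":[-0.647,0.945,-0.35],"spin":0}
    - {"hand":35,"dp":[-0.647,0.945,-0.25],"spin":0}
    - {"hand":35,"dp":[-0.647,0.945,-0.19],"spin":0}
    - {"hand":35,"dp":[-0.647,0.945,-0.15],"spin":0}
    - {"hand":35,"dp":[-0.647,0.945,-0.15],"spin":0}

```text
time: 25.4
ee_pos: [0.5986, -0.1601, 0.0659]
eef_rot: [0.817, 0.577, -0.001, -0.001]
ft_force: [0.0, -0.4, -1.4]
width: 0.0433
grip_force: 25.0
```

```bash
python3 go.py .5995 -.1606 0.0605 70
```

```text
t 25.4 p [ 0.5986 -0.1601  0.0659] yaw 70.53 tilt 0.1 w 0.0433 F [ 0.  -0.4 -1.4] j7 -0.53
dp [-0.0007, 0.0041, 0.0218] spin 0.0029
```

>>> carry_out:
  deltas:
    - {"hand":35,"dp":[0,0,0.012],"spin":0}
    - {"hand":35,"dp":[0,0,0.023],"spin":0}
    - {"hand":35,"dp":[0,0,0.023],"spin":0}
    - {"hand":62,"dp":[0,0,0.023],"spin":0}
    - {"hand":62,"dp":[0,0,0.023],"spin":0}
    - {"hand":62,"dp":[0,0,0.023],"spin":0}
    - {"hand":62,"dp":[0,0,-0.1],"spin":0}
    - {"hand":62,"dp":[0,0,-0.25],"spin":0}
    - {"hand":87,"dp":[0,0,-0.4],"spin":0}
    - {"hand":87,"dp":[0.13,-0.13,-0.4],"spin":0}
    - {"hand":87,"dp":[0.27,-0.27,-0.4],"spin":0}
    - {"hand":87,"dp":[0.4,-0.4,-0.4],"spin":0}
    - {"hand":87,"dp":[0.54,-0.54,-0.4],"spin":0}
    - {"hand":87,"dp":[0.68,-0.68,-0.4],"spin":0}
    - {"hand":87,"dp":[0.82,-0.82,-0.4],"spin":0}
    - {"hand":87,"dp":[1,-1,-0.4],"spin":0}
    - {"hand":87,"dp":[1,-1,-0.4],"spin":0}
    - {"hand":87,"dp":[1,-1,-0.4],"spin":0}
    - {"hand":87,"dp":[1,-1,-0.4],"spin":0}

```text
time: 27.3
ee_pos: [0.4477, 0.1577, 0.1671]
eef_rot: [0.817, 0.577, 0.0, 0.0]
ft_force: [-0.6, 0.3, -0.3]
width: 0.0871
grip_force: 0.0
```

```bash
python3 go.py .428 .1945 0.1 70 .428 .1945 0.03 70
```

```text
t 27.3 p [0.4477 0.1577 0.1671] yaw 70.48 tilt 0.05 w 0.0871 F [-0.6  0.3 -0.3] j7 -0.94
dp [0.1124, -0.1236, 0.2683] spin 0.0027
dp [0.1126, -0.1238, 0.5483] spin 0.0027
```

>>> carry_out:
  deltas:
    - {"hand":87,"dp":[0.112,-0.124,0],"spin":0}
    - {"hand":87,"dp":[0.112,-0.124,0],"spin":0}
    - {"hand":87,"dp":[0.112,-0.124,0.12],"spin":0}
    - {"hand":87,"dp":[0.112,-0.124,0.25],"spin":0}
    - {"hand":87,"dp":[0.112,-0.124,0.4],"spin":0}
    - {"hand":87,"dp":[0.112,-0.124,0.5],"spin":0}
    - {"hand":87,"dp":[0.112,-0.124,0.55],"spin":0}
    - {"hand":87,"dp":[0.112,-0.124,0.55],"spin":0}
    - {"hand":35,"dp":[0.112,-0.124,0.55],"spin":0}
    - {"hand":35,"dp":[0.112,-0.124,0.55],"spin":0}
    - {"hand":35,"dp":[0.112,-0.124,0.55],"spin":0}
    - {"hand":35,"dp":[0.112,-0.124,0.55],"spin":0}
    - {"hand":35,"dp":[0.112,-0.124,0.55],"spin":0}
    - {"hand":35,"dp":[0.112,-0.124,0.55],"spin":0}
    - {"hand":35,"dp":[0.112,-0.124,0.55],"spin":0}

```text
time: 28.8
ee_pos: [0.4277, 0.1953, 0.0298]
eef_rot: [0.817, 0.577, 0.0, 0.0]
ft_force: [1.6, -0.4, 2.6]
width: 0.0433
grip_force: 25.0
```

```bash
python3 go.py .5995 -.0654 0.16 70 .5995 -.0654 .0665 70
```

```text
t 28.8 p [0.4277 0.1953 0.0298] yaw 70.5 tilt 0.05 w 0.0433 F [ 1.6 -0.4  2.6] j7 -1.23
dp [-0.7533, 0.9965, -0.5203] spin 0.0028
dp [-0.7534, 0.9962, -0.1463] spin 0.0028
```

>>> carry_out:
  deltas:
    - {"hand":35,"dp":[0,0,-0.15],"spin":0}
    - {"hand":35,"dp":[0,0,-0.35],"spin":0}
    - {"hand":35,"dp":[-0.1,0.13,-0.5],"spin":0}
    - {"hand":35,"dp":[-0.2,0.27,-0.52],"spin":0}
    - {"hand":35,"dp":[-0.31,0.41,-0.52],"spin":0}
    - {"hand":35,"dp":[-0.42,0.55,-0.52],"spin":0}
    - {"hand":35,"dp":[-0.53,0.7,-0.52],"spin":0}
    - {"hand":35,"dp":[-0.64,0.85,-0.52],"spin":0}
    - {"hand":35,"dp":[-0.753,0.996,-0.52],"spin":0}
    - {"hand":35,"dp":[-0.753,0.996,-0.5],"spin":0}
    - {"hand":35,"dp":[-0.753,0.996,-0.38],"spin":0}
    - {"hand":35,"dp":[-0.753,0.996,-0.26],"spin":0}
    - {"hand":35,"dp":[-0.753,0.996,-0.19],"spin":0}
    - {"hand":35,"dp":[-0.753,0.996,-0.15],"spin":0}
    - {"hand":35,"dp":[-0.753,0.996,-0.15],"spin":0}

```text
time: 30.3
ee_pos: [0.5985, -0.0651, 0.0661]
eef_rot: [0.817, 0.577, -0.001, -0.001]
ft_force: [0.3, -0.1, -1.5]
width: 0.0431
grip_force: 25.0
```

```bash
python3 go.py .5995 -.0654 0.0605 70
```

```text
t 30.3 p [ 0.5985 -0.0651  0.0661] yaw 70.52 tilt 0.1 w 0.0431 F [ 0.3 -0.1 -1.5] j7 -0.69
dp [0.0, 0.0041, 0.0224] spin 0.0029
```

>>> carry_out:
  deltas:
    - {"hand":35,"dp":[0,0,0.012],"spin":0}
    - {"hand":35,"dp":[0,0,0.024],"spin":0}
    - {"hand":35,"dp":[0,0,0.024],"spin":0}
    - {"hand":62,"dp":[0,0,0.024],"spin":0}
    - {"hand":62,"dp":[0,0,0.024],"spin":0}
    - {"hand":62,"dp":[0,0,0.024],"spin":0}
    - {"hand":62,"dp":[0,0,-0.1],"spin":0}
    - {"hand":62,"dp":[0,0,-0.25],"spin":0}
    - {"hand":62,"dp":[0,0,-0.4],"spin":0}
    - {"hand":62,"dp":[0,-0.15,-0.4],"spin":0}
    - {"hand":62,"dp":[0,-0.35,-0.4],"spin":0}
    - {"hand":62,"dp":[0,-0.55,-0.4],"spin":0}
    - {"hand":62,"dp":[0,-0.77,-0.4],"spin":0}
    - {"hand":62,"dp":[0,-0.77,-0.4],"spin":0}
    - {"hand":62,"dp":[0,-0.77,-0.4],"spin":0}

```text
time: 31.8
ee_pos: [0.4158, -0.0008, 0.1669]
eef_rot: [0.816, 0.577, -0.003, 0.004]
ft_force: [0.7, -0.6, -0.2]
width: 0.0617
grip_force: 0.0
```

```bash
python3 go.py; python3 - <<'E'
from h import *
im=camera("scene"); cv2.imwrite("pics/s3.png",im[:,:,::-1])
im=camera("top"); a=cv2.resize(im[120:300,130:500],None,fx=2.1,fy=2.1,interpolation=2); cv2.imwrite("pics/t3.png",a[:,:,::-1])
o=ortho("top",im,.57,.7,.05,.18,.067,.13/600); cv2.imwrite("pics/d3.png",o[:,:,::-1])
E
```

```text
t 31.8 p [ 0.4158 -0.0008  0.1669] yaw 70.53 tilt 0.58 w 0.0617 F [ 0.7 -0.6 -0.2] j7 -0.3
```

View pics/s3.png

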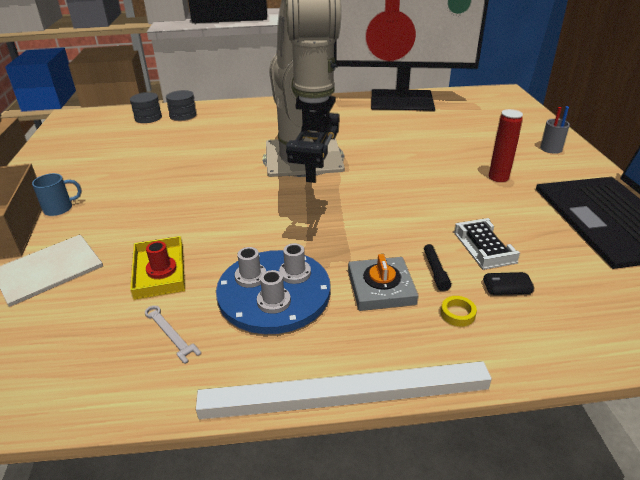

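View pics/d3.png

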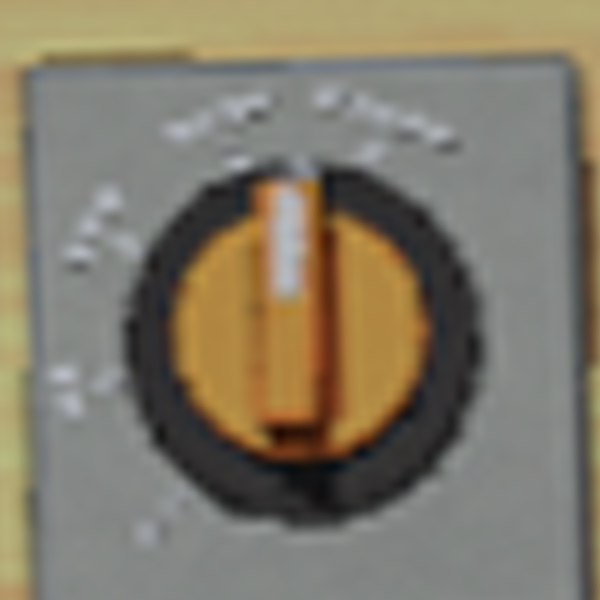

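```bash
python3 go.py .633 .1168 .167 1
```

```text
t 31.9 p [ 0.4179 -0.0019  0.1675] yaw 70.45 tilt 0.27 w 0.0624 F [ 0.4  0.2 -0.4] j7 -0.3
dp [0.7353, 0.6519, 0.0009] spin 0.3859
```

>>> carry_out:
  deltas:
    - {"hand":50,"dp":[0.15,0.13,0],"spin":0.05}
    - {"hand":50,"dp":[0.3,0.26,0],"spin":0.1}
    - {"hand":50,"dp":[0.45,0.39,0],"spin":0.15}
    - {"hand":50,"dp":[0.6,0.52,0],"spin":0.2}
    - {"hand":50,"dp":[0.735,0.652,0],"spin":0.25}
    - {"hand":50,"dp":[0.735,0.652,0],"spin":0.3}
    - {"hand":50,"dp":[0.735,0.652,0],"spin":0.34}
    - {"hand":50,"dp":[0.735,0.652,0],"spin":0.386}
    - {"hand":50,"dp":[0.735,0.652,0],"spin":0.386}
    - {"hand":50,"dp":[0.735,0.652,0],"spin":0.386}
    - {"hand":50,"dp":[0.735,0.652,0],"spin":0.386}
    - {"hand":50,"dp":[0.735,0.652,0],"spin":0.386}

```text
time: 33.1
ee_pos: [0.6329, 0.118, 0.1651]
eef_rot: [1.0, 0.011, -0.001, -0.0]
ft_force: [-0.6, 0.3, 0.2]
width: 0.05
grip_force: 0.0
```

```bash
python3 go.py .633 .1168 .05 1
```

```text
t 33.1 p [0.6329 0.118  0.1651] yaw 1.25 tilt 0.14 w 0.05 F [-0.6  0.3  0.2] j7 -2.09
dp [0.0013, 0.0048, 0.4604] spin 0.0014
```

>>> carry_out:
  deltas:
    - {"hand":50,"dp":[0.001,0.004,0.12],"spin":0.001}
    - {"hand":50,"dp":[0.001,0.004,0.24],"spin":0.001}
    - {"hand":50,"dp":[0.001,0.004,0.34],"spin":0.001}
    - {"hand":50,"dp":[0.001,0.004,0.42],"spin":0.001}
    - {"hand":50,"dp":[0.001,0.004,0.46],"spin":0.001}
    - {"hand":50,"dp":[0.001,0.004,0.46],"spin":0.001}
    - {"hand":5,"dp":[0.001,0.004,0.46],"spin":0.001}
    - {"hand":5,"dp":[0.001,0.004,0.46],"spin":0.001}
    - {"hand":5,"dp":[0.001,0.004,0.46],"spin":0.001}
    - {"hand":5,"dp":[0.001,0.004,0.46],"spin":0.001}
    - {"hand":5,"dp":[0.001,0.004,0.46],"spin":0.001}
    - {"hand":5,"dp":[0.001,0.004,0.46],"spin":0.001}
  force: 10

```text
time: 34.3
ee_pos: [0.6329, 0.1176, 0.0524]
eef_rot: [1.0, 0.008, 0.0, -0.0]
ft_force: [-1.0, 3.3, 1.0]
width: 0.0137
grip_force: 10.0
```

```bash
python3 go.py .633 .1168 .05 60.9
```

```text
t 34.3 p [0.6329 0.1176 0.0524] yaw 0.88 tilt 0.05 w 0.0137 F [-1.   3.3  1. ] j7 -2.15
dp [0.0002, 0.003, 0.0097] spin -0.3335
```

Gripped (13.7 mm). Turn 60° CCW.

>>> carry_out:
  deltas:
    - {"hand":5,"dp":[0,0,0],"spin":-0.03}
    - {"hand":5,"dp":[0,0,0],"spin":-0.06}
    - {"hand":5,"dp":[0,0,0],"spin":-0.09}
    - {"hand":5,"dp":[0,0,0],"spin":-0.12}
    - {"hand":5,"dp":[0,0,0],"spin":-0.15}
    - {"hand":5,"dp":[0,0,0],"spin":-0.18}
    - {"hand":5,"dp":[0,0,0],"spin":-0.21}
    - {"hand":5,"dp":[0,0,0],"spin":-0.24}
    - {"hand":5,"dp":[0,0,0],"spin":-0.27}
    - {"hand":5,"dp":[0,0,0],"spin":-0.3}
    - {"hand":5,"dp":[0,0,0],"spin":-0.32}
    - {"hand":5,"dp":[0,0,0],"spin":-0.333}
    - {"hand":5,"dp":[0,0,0],"spin":-0.333}
    - {"hand":5,"dp":[0,0,0],"spin":-0.333}

```text
time: 35.7
ee_pos: [0.6342, 0.1154, 0.0524]
eef_rot: [0.863, 0.505, 0.001, 0.001]
ft_force: [4.6, -4.3, 1.2]
width: 0.0135
grip_force: 10.0
```

>>> carry_out:
  deltas:
    - {"hand":50,"dp":[0,0,0],"spin":0}
    - {"hand":50,"dp":[0,0,0],"spin":0}
    - {"hand":50,"dp":[0,0,0],"spin":0}
    - {"hand":50,"dp":[0,0,0],"spin":0}
    - {"hand":50,"dp":[0,0,-0.12],"spin":0}
    - {"hand":50,"dp":[0,0,-0.3],"spin":0}
    - {"hand":50,"dp":[0,0,-0.5],"spin":0}
    - {"hand":50,"dp":[-0.1,-0.17,-0.5],"spin":0}
    - {"hand":50,"dp":[-0.2,-0.34,-0.5],"spin":0}
    - {"hand":50,"dp":[-0.3,-0.51,-0.5],"spin":0}
    - {"hand":50,"dp":[-0.4,-0.68,-0.5],"spin":0}
    - {"hand":50,"dp":[-0.4,-0.8,-0.5],"spin":0}
    - {"hand":50,"dp":[-0.4,-0.8,-0.5],"spin":0}
    - {"hand":50,"dp":[-0.4,-0.8,-0.5],"spin":0}

```text
time: 37.1
ee_pos: [0.4081, 0.1272, 0.1764]
eef_rot: [0.862, 0.506, -0.001, 0.004]
ft_force: [0.0, -0.4, 0.5]
width: 0.0501
grip_force: 0.0
```

```bash
python3 go.py; python3 - <<'E'
from h import *
im=camera("top"); o=ortho("top",im,.57,.7,.05,.18,.067,.13/300)
o=np.hstack([o,cv2.resize(im[120:300,130:500],(500,243))[:300] if 0 else cv2.copyMakeBorder(cv2.resize(im[120:300,130:500],(500,243)),0,o.shape[0]-243,0,0,0)])
cv2.imwrite("pics/d4.png",o[:,:,::-1])
E
```

```text
t 37.1 p [0.4081 0.1272 0.1764] yaw 60.82 tilt 0.43 w 0.0501 F [ 0.  -0.4  0.5] j7 -0.79
```

View pics/d4.png

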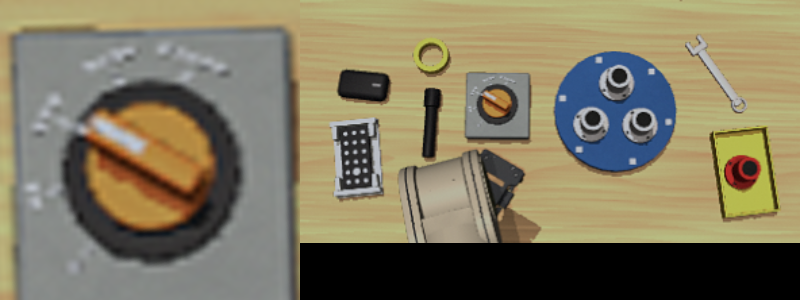

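The picture shows the pointer on the 3-dot mark (tick near (70,125)), three greys on the table, the red in the tray and the tile flush.

```bash
python3 -c "
from bench import *
print(close_job())"
```

```text
the job is handed in; nothing more can be done
None
```

I handed the job in at about 37 s: the tile is pressed flush in its nest, the three grey castings stand on the scan table, the one red casting stands in the tray, and the dial is on the 3-dot mark; the hand-in gave no verdict.

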